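# Push the row of lens pots home in the carrier rack and shut the keeper

## Robot

A 7-joint arm with a two-finger parallel gripper is mounted at the origin on a cart in front of the work surface, level with it; the furniture and walls round the work are solid. World frame = base frame: x ahead of the robot, y to its left, z up, the work surface at z = 0. Lengths are in m, angles in rad, forces in N, time in s.
With the tool pointing down it reaches from about 0.375 to 0.925 m from the base axis. Payload 3.1 kg.
Tool frame: the origin (TCP) lies at the very end of the fingers, on their centre line; the grasp point (between the pads) lies 19 mm behind it; z points along the fingers, y is the direction in which the jaws open and shut (so a half turn about z gives the same grasp; the last joint's range is limited). The gripper opens to 85 mm and grips with 20 to 120 N. Pads are 22 mm wide; open, the fingers measure 114 mm over their backs; the gripper's body (76 mm by 85 mm) begins 54 mm behind the grasp point. The pads swing forward as they close: fully open they stand 13 mm farther back than shut.
Start: joints at [1.103, 0.383, 0.044, 1.598, -0.018, 1.161, -0.05], TCP at [0.235, -0.606, 0.193] pointing down, gripper open.
Joint ranges: [-2.61, 2.61], [-0.41, 2.15], [-1.48, 1.57], [0, 2.5], [-1.57, 4.71], [0.05, 1.97], [-2.85, 2.85]. Speed limits (rad/s): [2.79, 2.79, 3.14, 3.14, 3.14, 3.14, 3.14].

## Interface

Orientations are given as a 3x3 rotation matrix whose columns are the frame's x, y, z axes.
In Python, from station import manip gives the robot as it stands.
- The arm moves only by the tool carry_out, never from a script. Its argument "plan" is a list that holds one entry, the list of rows, each a list of 7 numbers: the turn, a rotation vector about the tool's x, y, z in degrees, then the shift along the tool's x, y, z in m, then the finger opening in m, from 0 to 0.0854. In form: [[[ax, ay, az, tx, ty, tz, fingers], ...]]. A call has 1 to 8 rows; each row shifts and turns the commanded pose from where the row before left it, along the tool's axes as they then stand; what a row does not reach is not made up. A row lasts 1/10 s, in which the tool goes at most 50 mm and 8.59 degrees, less where a joint would pass 70% of its speed; a pose out of reach is approached as far as the arm can. A call with a gripper value outside its range is refused whole. The fingers move at their own pace and stop on an object; the grip force is fixed at half the most. Time passes only in rows, so rows that do not move let the fingers close. It gives the time, the measured TCP pose, the force and the opening at its end, in the units of the state.
- manip.state(): the state, without advancing time (a new reading comes with each control period).
- manip.snapshot(name): name is "side" or "top"; returns a dict with "frame" (480x640x3 uint8, red, green, blue), "mtx" (3x3 intrinsics, pixels), "rvec" (rotation vector, rad) and "tvec" (3), from world to camera coordinates, as OpenCV has them. Camera axes: x right, y down, z forward; pixel columns grow to the right and rows downward; lengths in m; the calibration is good to about 2 mm. A picture is of the moment at which its call begins. There is no depth.
- manip.sign_off(): hands the job in, once; it reports no verdict.
The state is a dict: "clock": time; "joint_positions": joint angles; "dq": joint speeds; "tau": joint torques, N m; "ee_pos": TCP position; "tcp_rot": TCP orientation; "force": force on the tool from outside, world axes, zero at the start; "ft_torque": the same for the moment, N m; "gripper_width": finger opening in m.
Only numpy, scipy, OpenCV 4.12 (cv2) and the standard library are available. Lean on these libraries where they do the work, as an engineer would, in place of code of your own. Each camera call takes 0.05 s, during which the arm holds its last target.

## Task

The four black lens pots in the steel carrier rack are to go into the steriliser. With a fingertip behind the last pot, slide the whole row along the rack as one train until the first pot stands against the end stop; then swing the hinged keeper bar fully shut behind the row, up to its rest pin, and take your hand away. Push only on the last pot and on the keeper, lift nothing, keep the row closed up, and leave the spare pot and everything else on the worktop where it is.

Things in the scene. Friction and masses are not known exactly. Their poses are not given: they have to be found in the camera images.
- rack: Open carrier rack of bare steel bars, 380 x 116 mm, fixed to the spot. Origin: centre of its underside on the worktop; x runs along the lane to the end stop, y to the keeper's pivot side, z up. Lane 70 mm wide between round guide rods (tops 21 mm above the worktop), floor of flat bars 8 mm above the worktop, open end at x = -186 mm. Bent-rod handles at both sides, x 0 to 100, to y = +-61, 29 mm high.
- pot_1: Black round lens pot, 66 mm diameter, 33 mm high, 40 to 85 g, number 1 of the row of four in the rack counted from the end stop (the one that must reach the stop). Origin: centre of its underside; z up. It stands upright on the rack's floor, free to slide along the lane, touching its neighbours. Home is rack x = 152 mm.
- pot_2: Black round lens pot, 66 mm diameter, 33 mm high, 40 to 85 g, number 2 of the row of four in the rack counted from the end stop. Origin: centre of its underside; z up. It stands upright on the rack's floor, free to slide along the lane, touching its neighbours. Home is rack x = 86 mm.
- pot_3: Black round lens pot, 66 mm diameter, 33 mm high, 40 to 85 g, number 3 of the row of four in the rack counted from the end stop. Origin: centre of its underside; z up. It stands upright on the rack's floor, free to slide along the lane, touching its neighbours. Home is rack x = 20 mm.
- pot_4: Black round lens pot, 66 mm diameter, 33 mm high, 40 to 85 g, number 4 of the row of four in the rack counted from the end stop (the last one: the one to push). Origin: centre of its underside; z up. It stands upright on the rack's floor, free to slide along the lane, touching its neighbours. Home is rack x = -46 mm.
- stop_face (a point): Middle of the end stop's face, which the first pot must touch: rack x = +185 mm, 24.5 mm above the worktop. The stop is a plate 86 mm wide, its top 35 mm above the worktop.
- keeper_pivot (a point): Vertical pivot axis of the keeper bar, at rack x = -87, y = +48 mm, half-way up the bar (35 mm above the worktop). The pivot hub is 18 mm in diameter, its screw 47 mm high.
- keeper_tip (a point): Free end of the keeper bar, 100 mm from the pivot axis, half-way up the bar. Straight flat steel bar, 5 mm thick, 18 mm tall (26 to 44 mm above the worktop: it passes over the guide rods but not over the pots). Shut, it lies across the lane at rack x = -87 mm against a rest pin (rack y = -49 mm, 46 mm high) and clears the last pot by 5.5 mm if the row is home.
- keeper (a joint): Swing of the keeper bar about its upright pivot, rad. 0 = wide open (bar points back and outward, 140 deg from the rack's x axis); it grows as the bar swings anticlockwise seen from above, over the lane; 2.27 = shut. Stiff pivot (about 0.5 N at 70 mm): the bar stays where it is left. Pots that are not home are in its way.
- pot_spare: Spare lens pot like the others, standing on the worktop beside the rack, not in the row; origin at the centre of its underside. Bystander, not to be moved.
- tray: Small steel instrument tray, 91 x 126 x 16 mm, lying beside the rack; origin at the centre of its underside. Bystander, not to be moved.
- lens_a: Trial lens in a black ring with a tab, 39 x 54 x 6 mm, lying in the tray; origin at the centre of its underside. Bystander, not to be moved.
- lens_b: A second trial lens, 39 x 54 x 6 mm, lying in the tray; origin at the centre of its underside. Bystander, not to be moved.
- eye_pad: Flat sealed eye pad pack, 55 x 95 x 8 mm; origin at the centre of its underside. Bystander, not to be moved.
- penlight: Penlight lying flat, 17 x 114 x 19 mm; origin at the centre of its underside. Bystander, not to be moved.
- lens_case: Contact lens case with two screw caps, 36 x 72 x 18 mm; origin at the centre of its underside. Bystander, not to be moved.
Not all that is in view belongs to the job. What is shaped like the pot_3 but red is not meant.

How it is judged:
On the way, in this order (a step that is already met when the one before it is completed fails the run):
1. the whole row stands home against the end stop, the keeper still open (x of pot_1 in the frame of rack above 0.149 m and x of pot_2 in the frame of rack above 0.0825 m and x of pot_3 in the frame of rack above 0.016 m and x of pot_4 in the frame of rack above -0.05 m and value of joint keeper below 1.2 rad), for 0.2 s.
2. the keeper is shut behind the row (value of joint keeper above 2.2 rad), for 0.2 s.
At the end, for the whole second after the job is handed in: First pot within 3 mm of the end stop and the last within 4 mm of its place in the closed-up row (all four upright on the rack floor, at rest), keeper shut to within 0.07 rad of its rest pin and at rest (x of pot_1 in the frame of rack above 0.149 m and x of pot_2 in the frame of rack above 0.0825 m and x of pot_3 in the frame of rack above 0.016 m and x of pot_4 in the frame of rack above -0.05 m and value of joint keeper above 2.2 rad and linear speed of each of pot_1, pot_2, pot_3, pot_4 below 0.02 m/s and angle between each of pot_1, pot_2, pot_3, pot_4's own z axis and vertical below 0.08 rad and z of each of pot_1, pot_2, pot_3, pot_4 in the frame of rack below 0.011 m and velocity of joint keeper between -0.05 and 0.05 rad/s); the robot touches nothing.
It fails at once if a pot of the row is lifted off the rack's floor (z of any of pot_1, pot_2, pot_3, pot_4 in the frame of rack above 0.016 m).
It fails at once if a pot of the row is tipped (angle between any of pot_1, pot_2, pot_3, pot_4's own z axis and vertical above 0.3 rad).
It fails at once if the row is pulled apart (a gap of more than 10 mm) (horizontal distance between pot_1 and pot_2 above 0.076 m or horizontal distance between pot_2 and pot_3 above 0.076 m or horizontal distance between pot_3 and pot_4 above 0.076 m).
It fails at once if the hand pushes on a pot other than the last (contact force between the fingers and pot_1 above 1.5 N or contact force between the fingers and pot_2 above 1.5 N or contact force between the fingers and pot_3 above 1.5 N).
It fails at once if a bystander is disturbed (distance of any of pot_spare, tray, lens_a, lens_b, eye_pad, penlight, lens_case from where it was at the start of the episode above 0.015 m).
It also fails if it takes over 48 s, if anything falls off the work surface, if the arm or the gripper's body presses on something with over 40 N, if the wrist force passes 120 N, or if a joint passes its speed limit or range.

## Working session

There is one attempt and no reset: what is moved stays moved. The work goes in short steps, Python scripts to look and compute and a tool call to move; the robot and the scene stay as the last step left them, time stands still between calls to the robot, and variables do not carry over. Pictures are saved under pics/ and viewed, and the job is handed in when it is done.

Besides the shell and the picture viewer there is one more tool, called as name(argument=value, ...), one argument or row to a line, values as JSON. carry_out: Moves the arm, as the interface text tells. Its arguments: {"type":"object","properties":{"plan":{"type":"array"}},"required":["plan"]}

```bash
mkdir -p pics; ls
python3 - <<'E'
from station import manip
import cv2,numpy as np
s=manip.state()
for k in ("clock","ee_pos","tcp_rot","gripper_width","force"): print(k,s[k])
for n in ("side","top"):
    d=manip.snapshot(n); cv2.imwrite(f"pics/{n}0.png",d["frame"][:,:,::-1]); print(n,d["mtx"],d["rvec"],d["tvec"])
    np.savez(f"pics/{n}0.npz",**d)
E
```

```text
pics
clock 0.0
ee_pos [ 0.23453445 -0.60509172  0.19129081]
tcp_rot [[ 9.32366857e-01  3.61511884e-01 -1.09617271e-03]
 [ 3.61513509e-01 -9.32363834e-01  2.37967989e-03]
 [-1.61749235e-04 -2.61501590e-03 -9.99996568e-01]]
gripper_width 0.08528560564855986
force [0.69472158 0.30707401 0.66837411]
side [[523.42113098   0.         320.55370585]
 [  0.         523.42113098 244.76099585]
 [  0.           0.           1.        ]] [ 1.72704567 -2.17430058  0.54178681] [0.15591162 0.50539565 0.82594535]
top [[479.85164003   0.         312.78993914]
 [  0.         479.85164003 239.33151827]
 [  0.           0.           1.        ]] [ 2.16173668 -2.22053082  0.09112668] [0.00687853 0.54503209 0.92495271]
```

View pics/top0.png

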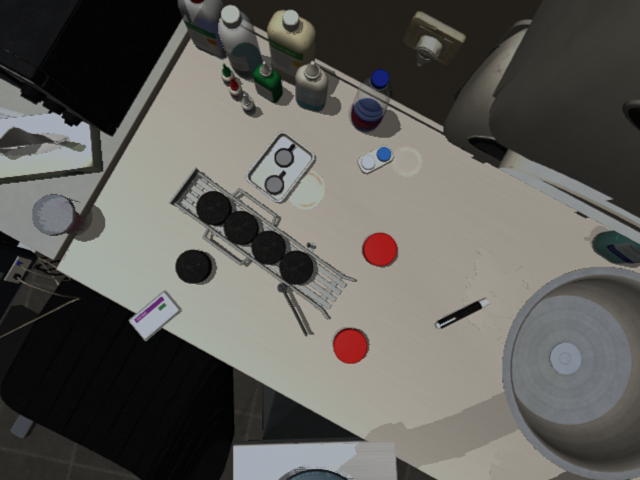

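View pics/side0.png

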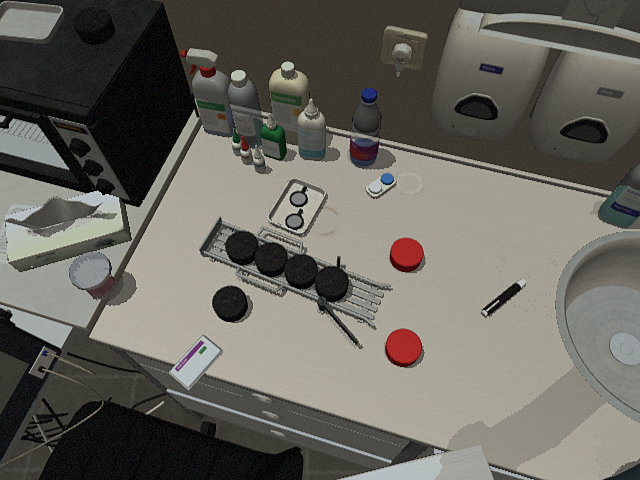

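```bash
cat > h.py <<'E'
import numpy as np,cv2
def cam(d):
    R=cv2.Rodrigues(np.array(d["rvec"],float))[0]; return R,-R.T@np.array(d["tvec"],float).ravel()
def ray(d,uv,z):
    R,c=cam(d); v=R.T@np.linalg.solve(np.array(d["mtx"]),[uv[0],uv[1],1.]); return c+v*(z-c[2])/v[2]
def proj(d,p):
    return cv2.projectPoints(np.array(p,float).reshape(-1,3),np.array(d["rvec"],float),np.array(d["tvec"],float),np.array(d["mtx"]),None)[0].reshape(-1,2)
E
python3 - <<'E'
from h import *
for n,roi in (("top",(150,370,150,380)),("side",(180,440,200,380))):
    d=dict(np.load(f"pics/{n}0.npz")); f=d["frame"]; print(n,cam(d)[1])
    x0,x1,y0,y1=roi; c=f[y0:y1,x0:x1]
    cv2.imwrite(f"pics/{n}crop.png",cv2.resize(c,None,fx=3,fy=3,interpolation=cv2.INTER_CUBIC)[:600,:800,::-1])
    m=(c.max(2)<45).astype(np.uint8); m=cv2.morphologyEx(m,cv2.MORPH_OPEN,np.ones((5,5)))
    dt=cv2.distanceTransform(m,cv2.DIST_L2,5)
    for k in range(6):
        _,v,_,p=cv2.minMaxLoc(dt)
        if v<8: break
        print(p[0]+x0,p[1]+y0,v,ray(d,(p[0]+x0,p[1]+y0),.025).round(4)); cv2.circle(dt,p,14,0,-1)
E
```

```text
top [0.47845008 0.00484637 0.96109669]
161 379 44.1658935546875 [0.285  0.2894 0.025 ]
176 379 37.347293853759766 [0.2842 0.2608 0.025 ]
150 370 33.0 [0.3025 0.3102 0.025 ]
164 365 30.756593704223633 [0.3112 0.2835 0.025 ]
191 379 30.368993759155273 [0.2833 0.2323 0.025 ]
179 365 23.968996047973633 [0.3103 0.2549 0.025 ]
side [0.08437114 0.13249998 0.96811372]
243 252 12.393798828125 [0.6019 0.1832 0.025 ]
277 263 10.790699005126953 [0.5615 0.1204 0.025 ]
234 309 10.790699005126953 [0.4834 0.2193 0.025 ]
306 276 10.596899032592773 [0.5201 0.0697 0.025 ]
336 289 10.596899032592773 [0.4793 0.0184 0.025 ]
335 275 8.399999618530273 [0.5091 0.0132 0.025 ]
```

View pics/topcrop.png

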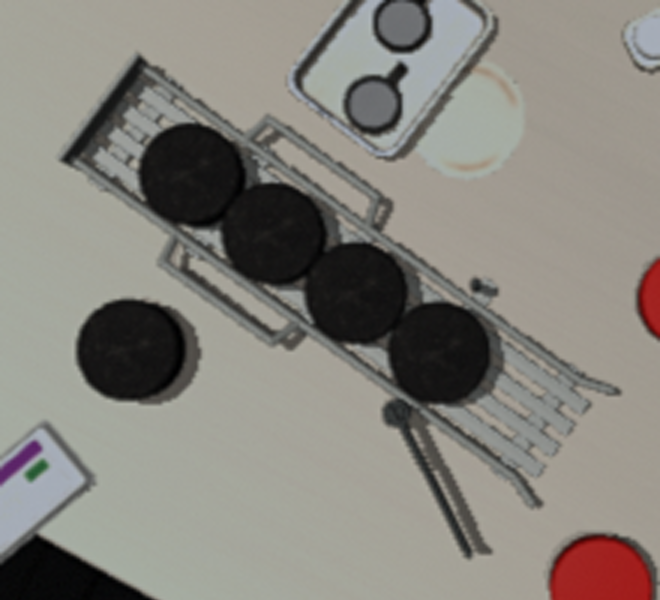

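View pics/sidecrop.png

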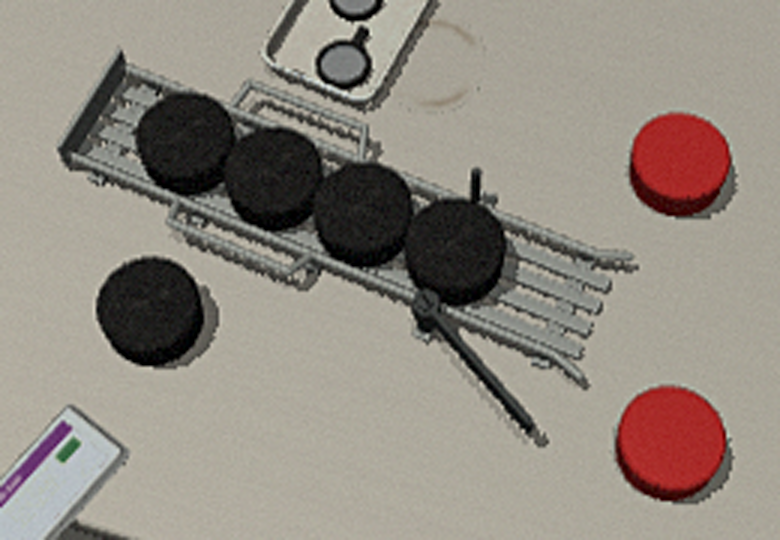

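Run:
```python
from h import *
T=dict(np.load("pics/top0.npz"));S=dict(np.load("pics/side0.npz"))
g=cv2.resize(T["frame"][150:380,150:370],None,fx=3,fy=3,interpolation=cv2.INTER_CUBIC)
m=((g.max(2)<50)*255).astype(np.uint8)
c=cv2.HoughCircles(cv2.GaussianBlur(m,(5,5),0),cv2.HOUGH_GRADIENT,1,60,param1=100,param2=12,minRadius=46,maxRadius=58)[0]
P=[]
for x,y,r in c:
    uv=((x+.5)/3+149.5,(y+.5)/3+149.5);p=ray(T,uv,.041); P.append(p); print((x,y,r),p.round(4))
pt=lambda cp,off:((cp[0]+.5)/3+off[0]-.5,(cp[1]+.5)/3+off[1]-.5)
for nm,a,b,z in (("stopR",(138,58),(120,53),.035),("stopL",(66,159),(64,155),.035),("pin",(483,284),(476,170),.046),("pivot",(397,408),(427,298),.047),("tip",(469,553),(538,436),.044)):
    ta=ray(T,pt(a,(150,150)),z); tb=ray(S,pt(b,(180,200)),z); print(nm,ta.round(4),tb.round(4))
```

```text
(np.float32(126.5), np.float32(349.5), np.float32(48.5)) [0.4982 0.2248 0.041 ]
(np.float32(190.5), np.float32(174.5), np.float32(50.7)) [0.6094 0.1828 0.041 ]
(np.float32(437.5), np.float32(352.5), np.float32(52.5)) [0.491  0.0271 0.041 ]
(np.float32(356.5), np.float32(294.5), np.float32(51.6)) [0.5294 0.0779 0.041 ]
(np.float32(273.5), np.float32(234.5), np.float32(51.7)) [0.5693 0.1302 0.041 ]
(np.float32(355.5), np.float32(86.5), np.float32(51.9)) [0.6639 0.0758 0.041 ]
stopR [0.6874 0.217  0.035 ] [0.6884 0.2175 0.035 ]
stopL [0.6224 0.2641 0.035 ] [0.6173 0.265  0.035 ]
pin [ 0.5337 -0.0031  0.046 ] [ 5.376e-01 -2.000e-04  4.600e-02]
pivot [0.4566 0.0534 0.047 ] [0.4561 0.0518 0.047 ]
tip [0.3644 0.0103 0.044 ] [0.3544 0.0064 0.044 ]
```

The row is top-view pots at (213,208), (241,228), (269,248) and (296,267), with pot_4 the last. The spare is the lone black pot at (193,267), and the red discs at (380,250) and (350,345) are not meant. Only the four pots in the lane lie between the rods, as the enlarged crop shows. The rack x axis points at about 52.7° in the world, and the row needs to go about 40 mm.

Next I raise the hand, close the fingers and turn to the rack's axes.

carry_out(
  plan=[
    [[0,0,0,0,0,-0.04,0],[0,0,-7.9,0,0,-0.01,0],[0,0,-7.9,0,0,0,0],[0,0,-7.9,0,0,0,0],[0,0,-7.9,0,0,0,0],[0,0,0,0,0,0,0]],
  ],
)

```text
clock: 0.7
ee_pos: [0.2347, -0.6056, 0.2419]
tcp_rot: [[0.605, 0.796, -0.0], [0.796, -0.605, 0.001], [0.001, -0.001, -1.0]]
force: [0.6, -0.0, -0.5]
gripper_width: -0.0
```

Run:
```python
from station import manip
from h import *
s=manip.state();print(s["clock"],s["ee_pos"],s["tcp_rot"],s["gripper_width"])
T=dict(np.load("pics/top0.npz"));S=dict(np.load("pics/side0.npz"))
print(proj(T,s["ee_pos"]),proj(S,s["ee_pos"]))
d=np.array([.456,-.021,.12])-s["ee_pos"]; print(np.array(s["tcp_rot"]).T@d)
```

```text
0.7 [ 0.23470596 -0.60557462  0.24192256] [[ 6.04886090e-01  7.96311911e-01 -3.97764795e-04]
 [ 7.96311560e-01 -6.04885141e-01  1.36578338e-03]
 [ 8.46987559e-04 -1.14288807e-03 -9.99998988e-01]] -3.962701491352726e-05
[[725.08771562 427.60728684]] [[783.14355855 289.99276409]]
[ 0.59925795 -0.17724207  0.12263282]
```

carry_out(
  plan=[
    [[0,0,0,0.04,-0.012,0,0],[0,0,0,0.04,-0.012,0,0],[0,0,0,0.04,-0.012,0,0],[0,0,0,0.04,-0.012,0,0],[0,0,0,0.04,-0.012,0,0],[0,0,0,0.04,-0.012,0,0],[0,0,0,0.04,-0.012,0,0],[0,0,0,0.04,-0.012,0,0]],
  ],
)

```text
clock: 1.5
ee_pos: [0.3521, -0.2913, 0.2425]
tcp_rot: [[0.608, 0.794, -0.0], [0.794, -0.608, 0.0], [0.0, -0.0, -1.0]]
force: [0.4, 0.1, -0.2]
gripper_width: -0.0002
```

carry_out(
  plan=[
    [[0,0,0,0.04,-0.012,0,0],[0,0,0,0.04,-0.012,0.01,0],[0,0,0,0.04,-0.012,0.02,0],[0,0,0,0.04,-0.012,0.02,0],[0,0,0,0.04,-0.012,0.02,0],[0,0,0,0.04,-0.012,0.02,0],[0,0,0,0.02,-0.01,0.02,0],[0,0,0,0,0,0,0]],
  ],
)

```text
clock: 2.3
ee_pos: [0.4417, -0.0319, 0.1302]
tcp_rot: [[0.601, 0.799, -0.005], [0.799, -0.601, 0.003], [-0.001, -0.006, -1.0]]
force: [-0.2, -0.5, -0.8]
gripper_width: 0.0001
```

Run:
```python
from station import manip
from h import *
for n in ("side","top"):
    d=manip.snapshot(n); cv2.imwrite(f"pics/{n}1.png",d["frame"][:,:,::-1])
s=manip.state();print(s["clock"],s["ee_pos"],s["force"])
print(np.array(s["tcp_rot"]).T@(np.array([.456,-.021,.022])-s["ee_pos"]))
```

```text
2.4 [ 0.44326938 -0.03642366  0.13221099] [-0.48195916 -0.86901279  0.39694675]
[0.02009329 0.0009466  0.11018977]
```

View pics/side1.png

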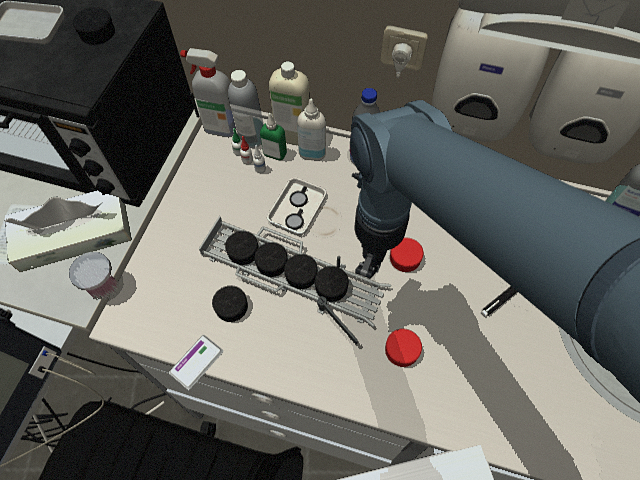

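View pics/top1.png

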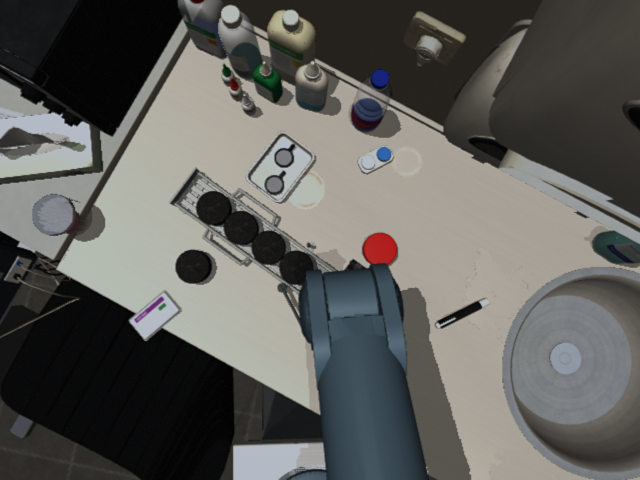

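The fingertip, at side (368,268), is above the lane's open end behind pot_4 (333,285), and nothing has moved. I descend here.

carry_out(
  plan=[
    [[0,0,0,0.002,0,0.02,0],[0,0,0,0.002,0,0.02,0],[0,0,0,0.001,0,0.02,0],[0,0,0,0,0,0.02,0],[0,0,0,0,0,0.015,0],[0,0,0,0,0,0.01,0],[0,0,0,0,0,0.003,0],[0,0,0,0,0,0,0]],
  ],
)

```text
clock: 3.2
ee_pos: [0.4473, -0.0334, 0.0249]
tcp_rot: [[0.606, 0.795, 0.0], [0.795, -0.606, -0.0], [-0.0, 0.001, -1.0]]
force: [-0.7, -0.9, 0.3]
gripper_width: 0.0002
```

Run:
```python
from station import manip
from h import *
d=manip.snapshot("side"); f=d["frame"][200:380,180:440]; cv2.imwrite("pics/side2.png",cv2.resize(f,None,fx=3,fy=3)[:,:,::-1])
s=manip.state();print(s["clock"],s["ee_pos"],s["force"])
U=np.array([.605,.796]);V=np.array([-.796,.605]);p=s["ee_pos"][:2];print("rack",U@p-.403,V@p+.377)
print(np.array(s["tcp_rot"]))
```

```text
3.25 [ 0.44763833 -0.03316166  0.02532046] [-0.54963779  0.26249559 -0.01433752]
rack -0.15857549133161464 0.0006170866255389984
[[ 6.05829818e-01  7.95593407e-01  1.16742750e-03]
 [ 7.95594191e-01 -6.05829737e-01 -4.62353416e-04]
 [ 3.39416967e-04  1.20890602e-03 -9.99999212e-01]]
```

View pics/side2.png

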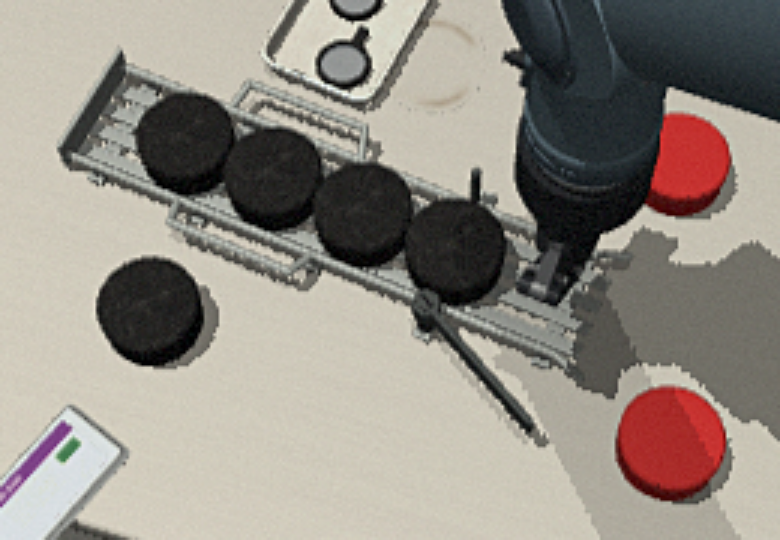

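carry_out(
  plan=[
    [[0,0,0,0.008,0,0.004,0],[0,0,0,0.008,0,0,0],[0,0,0,0.004,0,0,0],[0,0,0,0.003,0,0,0],[0,0,0,0.003,0,0,0],[0,0,0,0.003,0,0,0],[0,0,0,0.003,0,0,0],[0,0,0,0.003,0,0,0]],
  ],
)

```text
clock: 4.05
ee_pos: [0.4682, -0.0045, 0.0207]
tcp_rot: [[0.605, 0.796, -0.0], [0.796, -0.605, -0.0], [-0.0, -0.0, -1.0]]
force: [-0.3, 0.5, 0.8]
gripper_width: 0.0001
```

carry_out(
  plan=[
    [[0,0,0,0.003,0,0,0],[0,0,0,0.003,0,0,0],[0,0,0,0.003,0,0,0],[0,0,0,0.003,0,0,0],[0,0,0,0.003,0,0,0],[0,0,0,0.003,0,0,0]],
  ],
)

```text
clock: 4.65
ee_pos: [0.4792, 0.0099, 0.0207]
tcp_rot: [[0.605, 0.796, 0.0], [0.796, -0.605, 0.0], [0.0, 0.0, -1.0]]
force: [0.2, 0.1, 1.0]
gripper_width: 0.0
```

```bash
cat > look.py <<'E'
import sys
from station import manip
from h import *
n=sys.argv[1]
d=manip.snapshot("side"); f=d["frame"][200:380,180:440]; cv2.imwrite(f"pics/side{n}.png",cv2.resize(f,None,fx=3,fy=3)[:,:,::-1])
s=manip.state();print(s["clock"],s["ee_pos"],s["force"])
U=np.array([.605,.796]);V=np.array([-.796,.605]);p=s["ee_pos"][:2];print("rack",U@p-.403,V@p+.377,"F along",U@s["force"][:2])
E
python3 look.py 3
```

```text
4.7 [0.47963316 0.01050939 0.02080885] [-0.3846975   0.48938497  0.28971244]
rack -0.10445646714709772 0.0015701869299350468 F along 0.15680844554868464
```

View pics/side3.png

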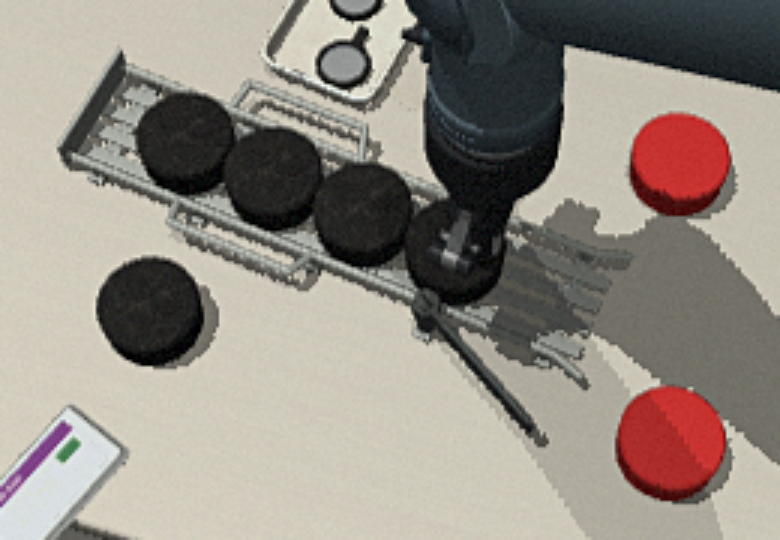

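Run:
```python
from station import manip
from h import *
d=manip.snapshot("side");t=manip.snapshot("top")
s=manip.state(); p=np.array(s["ee_pos"])
q=lambda x:((proj(d,x)-[180,200])*3).round(0).tolist()
print("tcp",q(p),"grasp z+.06",q(p+[0,0,.06]),"pot4 top/bot",q([.491,.0271,.041]),q([.491,.0271,.008]))
f=d["frame"][250:310,300:390];cv2.imwrite("pics/z1.png",cv2.resize(f,None,fx=8,fy=8,interpolation=cv2.INTER_CUBIC)[:,:,::-1])
cv2.imwrite("pics/z2.png",t["frame"][:,:,::-1])
S=np.load("pics/side0.npz")["frame"][250:310,300:390];cv2.imwrite("pics/z0.png",cv2.resize(S,None,fx=8,fy=8,interpolation=cv2.INTER_CUBIC)[:,:,::-1])
print(s["joint_positions"])
```

```text
tcp [[480.0, 267.0]] grasp z+.06 [[483.0, 228.0]] pot4 top/bot [[451.0, 244.0]] [[451.0, 264.0]]
[ 0.3864211   0.36325161 -0.55046105  2.10526627  0.27836506  0.74237873
 -0.9909294 ]
```

View pics/z1.png

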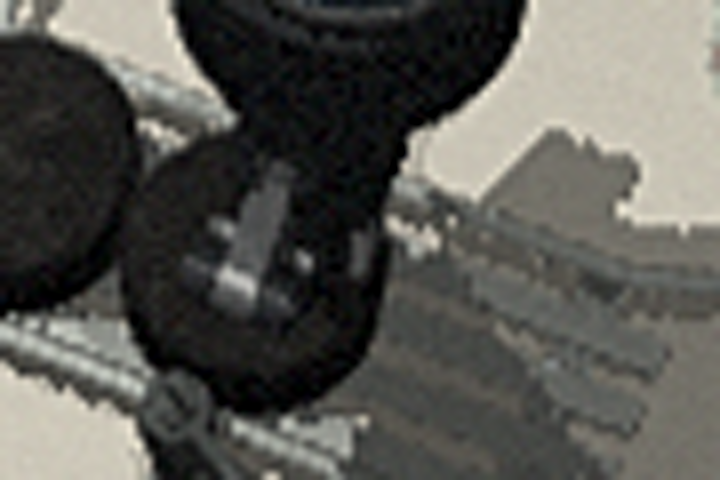

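View pics/z0.png

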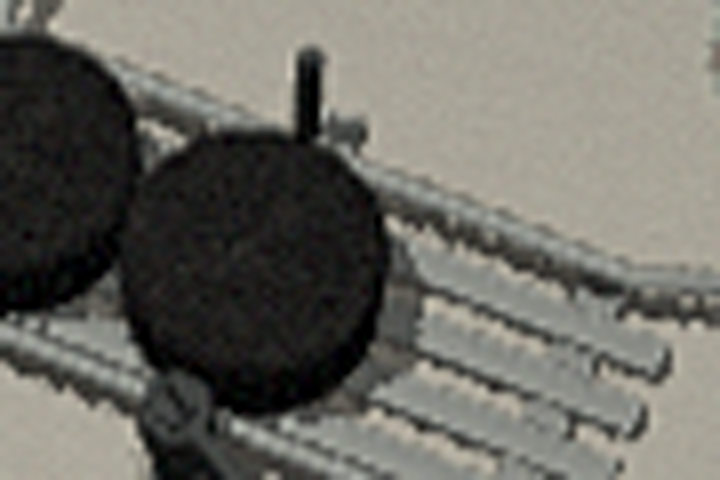

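View pics/z2.png

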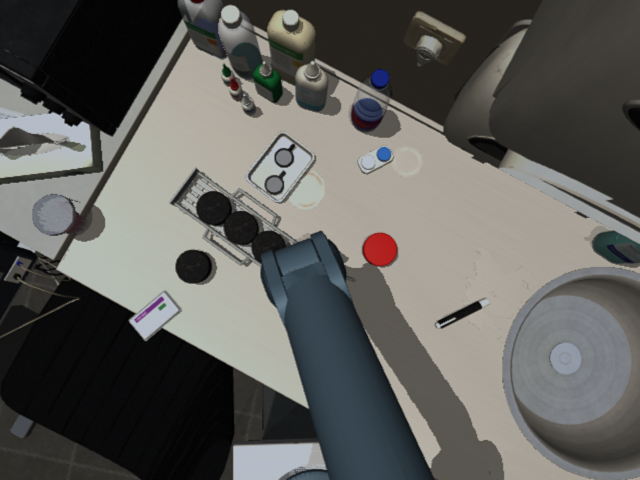

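Run:
```python
from h import *
d=dict(np.load("pics/side0.npz"))
U=np.array([.605,.796,0]);V=np.array([-.796,.605,0])
for p in ([.4433,-.0364,.1322],[.4476,-.0332,.0253],[.4796,.0105,.0208]):
    p=np.array(p);q=proj(d,p)[0]; print(q.round(1),((q-[180,200])*3).round(0), "half corners",[((proj(d,p+a*.011*U+b*.0145*V)[0]-[180,200])*3).round(0).tolist() for a in(-1,1) for b in (-1,1)])
a=cv2.imread("pics/side1.png")[230:300,330:420];cv2.imwrite("pics/z3.png",cv2.resize(a,None,fx=8,fy=8,interpolation=cv2.INTER_CUBIC))
a=cv2.imread("pics/side2.png")[150:380,400:660];cv2.imwrite("pics/z4.png",cv2.resize(a,None,fx=2.6,fy=2.6))
```

```text
[372.3 276.4] [577. 229.] half corners [[603.0, 216.0], [585.0, 257.0], [569.0, 202.0], [550.0, 243.0]]
[365.8 298. ] [557. 294.] half corners [[581.0, 281.0], [565.0, 320.0], [550.0, 269.0], [533.0, 307.0]]
[339.8 288.9] [480. 267.] half corners [[504.0, 254.0], [486.0, 292.0], [473.0, 242.0], [455.0, 279.0]]
```

View pics/z3.png

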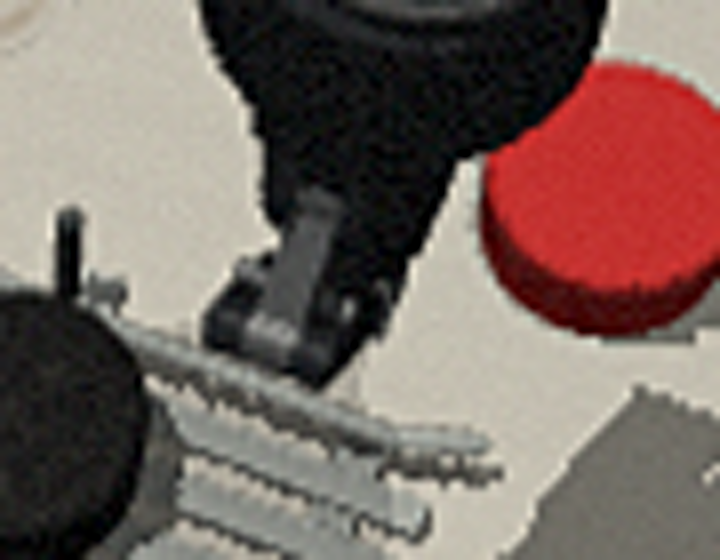

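View pics/z4.png

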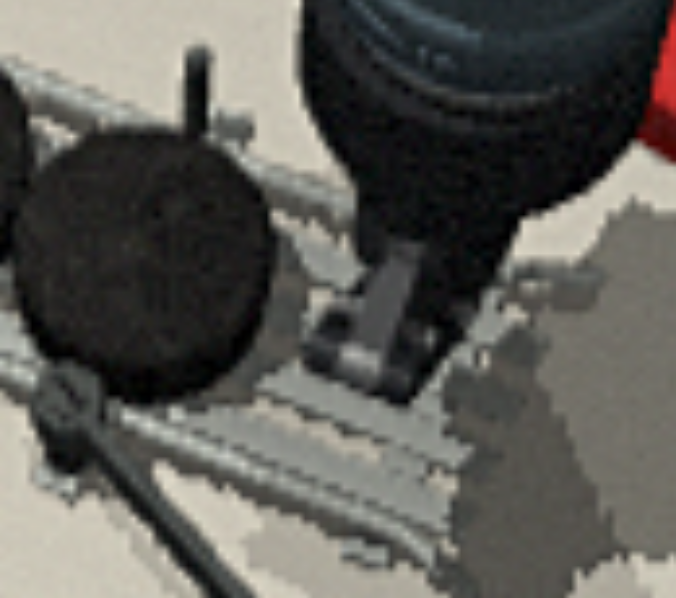

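The finger appears in front of pot_4's top, yet the pot hasn't moved and there is no force, so the fingertip may really sit higher than the reported TCP. I go straight up and check this before I push.

carry_out(
  plan=[
    [[0,0,0,0,0,-0.01,0],[0,0,0,0,0,-0.02,0],[0,0,0,0,0,-0.02,0],[0,0,0,-0.02,0,-0.02,0],[0,0,0,-0.02,0,0,0],[0,0,0,-0.02,0,0,0],[0,0,0,0,0,0,0],[0,0,0,0,0,0,0]],
  ],
)

```text
clock: 5.6
ee_pos: [0.443, -0.0383, 0.0912]
tcp_rot: [[0.606, 0.796, 0.001], [0.796, -0.606, -0.0], [0.001, 0.001, -1.0]]
force: [0.6, -0.3, -0.1]
gripper_width: 0.0
```

Run:
```python
from station import manip
from h import *
d=manip.snapshot("side");t=manip.snapshot("top");s=manip.state();p=np.array(s["ee_pos"])
print(s["clock"],p,s["gripper_width"],s["force"]); q=proj(d,p)[0];print(q,proj(t,p)[0])
x0,y0=int(q[0])-50,int(q[1])-50
print(x0,y0)
f=cv2.resize(np.ascontiguousarray(d["frame"][y0:y0+90,x0:x0+100]),None,fx=6,fy=6,interpolation=cv2.INTER_CUBIC)
U=np.array([.605,.796,0]);V=np.array([-.796,.605,0])
for a in(-1,1):
  for b in(-1,1):
    c=((proj(d,p+a*.011*U+b*.0145*V)[0]-[x0,y0]+.5)*6).astype(int); cv2.circle(f,tuple(int(v) for v in c),4,(0,255,0),-1)
cv2.imwrite("pics/z5.png",f[:,:,::-1])
```

```text
5.7 [ 0.44355582 -0.037174    0.09112395] -1.1896399688707043e-06 [ 0.54203082 -0.11834127  0.6793364 ]
[370.9023933  285.64601866] [331.07883484 292.1535107 ]
320 235
```

View pics/z5.png

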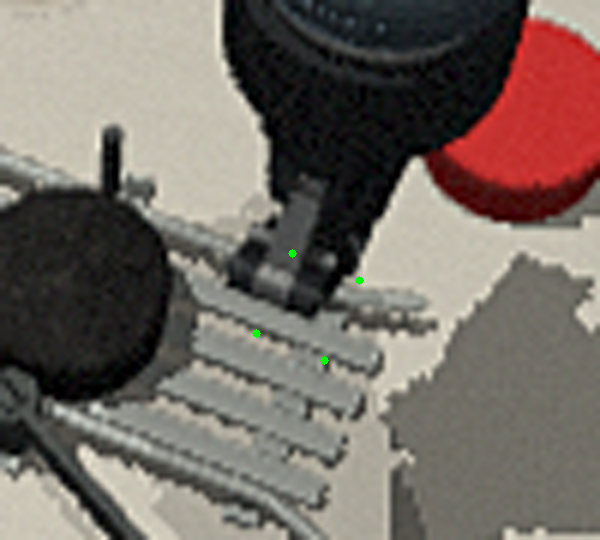

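The visible fingertip is about 8 px above the projected tip (z5: lower edge at about (245,285)–(315,310), projected (256,333)–(324,360)). That fits a true tip some 30 mm higher than reported. I descend carefully in the empty lane to find the floor by force.

carry_out(
  plan=[
    [[0,0,0,0,0,0.02,0],[0,0,0,0,0,0.02,0],[0,0,0,0,0,0.02,0],[0,0,0,0,0,0.008,0],[0,0,0,0,0,0.003,0],[0,0,0,0,0,0.003,0],[0,0,0,0,0,0.002,0],[0,0,0,0,0,0,0]],
  ],
)

```text
clock: 6.5
ee_pos: [0.4433, -0.038, 0.0151]
tcp_rot: [[0.605, 0.796, 0.001], [0.796, -0.605, -0.0], [0.0, 0.001, -1.0]]
force: [0.1, -0.7, 0.0]
gripper_width: -0.0001
```

```bash
cat > z.py <<'E'
import sys
from station import manip
from h import *
d=manip.snapshot("side");s=manip.state();p=np.array(s["ee_pos"]);U=np.array([.605,.796,0]);V=np.array([-.796,.605,0])
print(s["clock"],p,s["force"],"rack",U@p-.403,V@p+.377)
x0,y0=310,235
f=cv2.resize(np.ascontiguousarray(d["frame"][y0:y0+90,x0:x0+110]),None,fx=6,fy=6,interpolation=cv2.INTER_CUBIC)
c=((proj(d,p)[0]-[x0,y0]+.5)*6).astype(int);print(c)
cv2.imwrite(f"pics/{sys.argv[1]}.png",f[:,:,::-1])
E
python3 z.py z6
```

```text
6.55 [ 0.44326301 -0.03813145  0.01517826] [ 0.19541566 -0.58383772  0.23791094] rack -0.16517851754272375 0.0010931185169114066
[353 401]
```

View pics/z6.png

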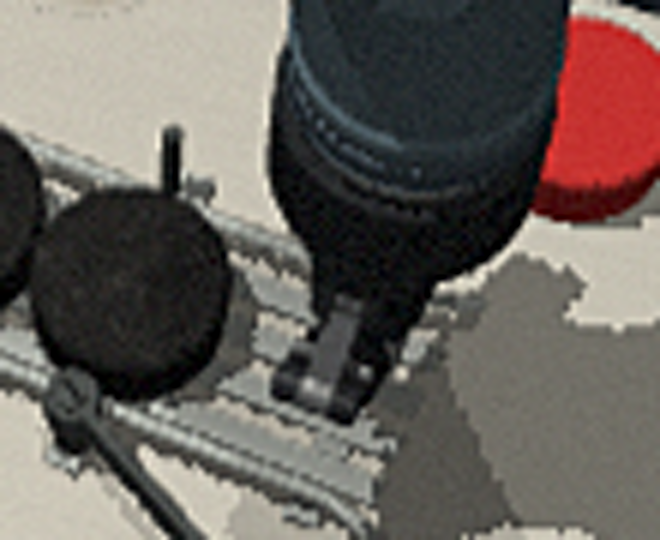

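carry_out(
  plan=[
    [[0,0,0,0,0,0.002,0],[0,0,0,0,0,0.002,0],[0,0,0,0,0,0.002,0],[0,0,0,0,0,0.001,0],[0,0,0,0,0,0,0]],
  ],
)

```text
clock: 7.05
ee_pos: [0.4425, -0.0381, 0.0075]
tcp_rot: [[0.605, 0.796, -0.0], [0.796, -0.605, 0.0], [-0.0, -0.0, -1.0]]
force: [-0.1, 0.1, 0.3]
gripper_width: -0.0004
```

carry_out(
  plan=[
    [[0,0,0,0,0,0.001,0],[0,0,0,0,0,0.001,0],[0,0,0,0,0,0.001,0],[0,0,0,0,0,0,0]],
  ],
)

```text
clock: 7.45
ee_pos: [0.4426, -0.038, 0.0045]
tcp_rot: [[0.605, 0.796, -0.0], [0.796, -0.605, 0.0], [-0.0, -0.0, -1.0]]
force: [0.4, 0.1, -0.4]
gripper_width: 0.0
```

```bash
python3 z.py z7
```

```text
7.5 [ 0.44265259 -0.03805777  0.00461341] [-0.15041946  0.26441172  0.79635608] rack -0.16548917041202868 0.0016235889327346764
[351 415]
```

View pics/z7.png

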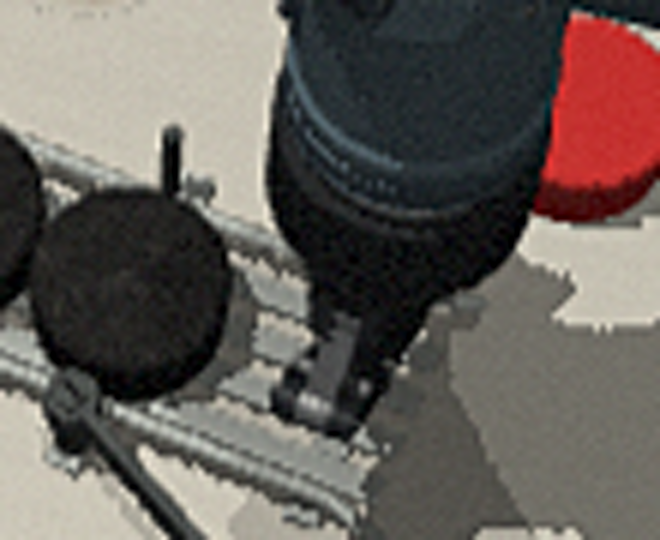

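No contact at 4.6 mm reported height, which is below the 8 mm floor bars. So the reported z does read low, and I keep probing.

carry_out(
  plan=[
    [[0,0,0,0,0,0.002,0],[0,0,0,0,0,0.002,0],[0,0,0,0,0,0.002,0],[0,0,0,0,0,0.002,0],[0,0,0,0,0,0,0]],
  ],
)

```text
clock: 8.0
ee_pos: [0.4424, -0.0381, -0.0037]
tcp_rot: [[0.605, 0.796, -0.001], [0.796, -0.605, 0.0], [-0.0, -0.001, -1.0]]
force: [-1.0, -0.2, -0.3]
gripper_width: 0.0006
```

carry_out(
  plan=[
    [[0,0,0,0,0,0.001,0],[0,0,0,0,0,0.001,0],[0,0,0,0,0,0.001,0],[0,0,0,0,0,0.001,0],[0,0,0,0,0,0,0]],
  ],
)

```text
clock: 8.5
ee_pos: [0.4426, -0.0381, -0.0074]
tcp_rot: [[0.605, 0.796, -0.0], [0.796, -0.605, 0.0], [-0.0, -0.0, -1.0]]
force: [-0.7, -0.7, -0.1]
gripper_width: 0.0003
```

carry_out(
  plan=[
    [[0,0,0,0,0,0.001,0],[0,0,0,0,0,0.001,0],[0,0,0,0,0,0.001,0],[0,0,0,0,0,0.001,0],[0,0,0,0,0,0,0]],
  ],
)

```text
clock: 9.0
ee_pos: [0.4425, -0.0381, -0.0115]
tcp_rot: [[0.605, 0.796, -0.0], [0.796, -0.605, 0.0], [-0.0, -0.0, -1.0]]
force: [0.2, -0.8, -0.4]
gripper_width: -0.0003
```

carry_out(
  plan=[
    [[0,0,0,0,0,0.001,0],[0,0,0,0,0,0.001,0],[0,0,0,0,0,0.001,0],[0,0,0,0,0,0,0]],
  ],
)

```text
clock: 9.4
ee_pos: [0.4426, -0.0381, -0.0145]
tcp_rot: [[0.605, 0.796, -0.0], [0.796, -0.605, 0.0], [-0.0, -0.0, -1.0]]
force: [-0.2, 0.3, -0.3]
gripper_width: 0.0001
```

```bash
python3 z.py z8
```

```text
9.45 [ 0.44259816 -0.03807573 -0.01442596] [-1.08035475 -0.01630834 -0.46966027] rack -0.1655363947610501 0.0016560525809267146
[347 437]
```

View pics/z8.png

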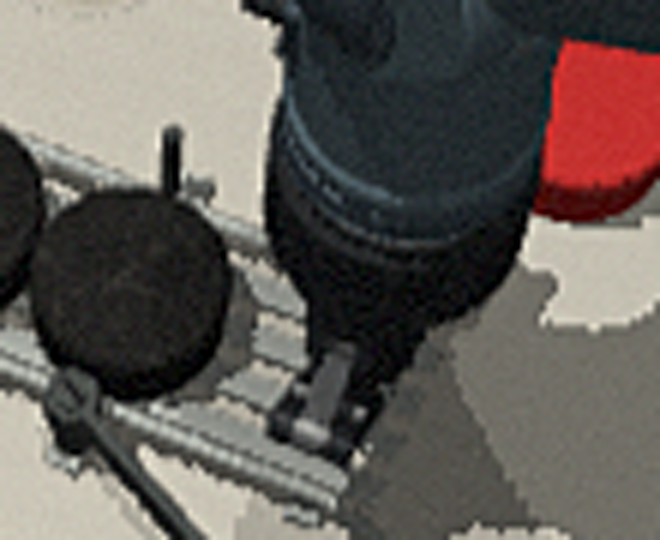

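carry_out(
  plan=[
    [[0,0,0,0,0,0.001,0],[0,0,0,0,0,0.001,0],[0,0,0,0,0,0.001,0],[0,0,0,0,0,0,0]],
  ],
)

```text
clock: 9.85
ee_pos: [0.4425, -0.0381, -0.0175]
tcp_rot: [[0.605, 0.796, -0.0], [0.796, -0.605, 0.0], [-0.0, -0.0, -1.0]]
force: [-0.1, -0.4, 0.2]
gripper_width: -0.0002
```

carry_out(
  plan=[
    [[0,0,0,0,0,0.001,0],[0,0,0,0,0,0.001,0],[0,0,0,0,0,0,0]],
  ],
)

```text
clock: 10.15
ee_pos: [0.4426, -0.038, -0.0194]
tcp_rot: [[0.605, 0.796, -0.0], [0.796, -0.605, 0.0], [-0.0, -0.0, -1.0]]
force: [-1.0, 0.6, -0.8]
gripper_width: -0.0
```

carry_out(
  plan=[
    [[0,0,0,0,0,0.001,0],[0,0,0,0,0,0.001,0],[0,0,0,0,0,0,0]],
  ],
)

```text
clock: 10.45
ee_pos: [0.4426, -0.0381, -0.0215]
tcp_rot: [[0.605, 0.796, -0.0], [0.796, -0.605, 0.0], [-0.0, -0.0, -1.0]]
force: [-0.7, 0.6, 0.4]
gripper_width: 0.0002
```

No floor contact even at a reported −21.5 mm, so the offset is at least 29.5 mm. I raise 3 mm, which puts the true tip at least 11 mm up and well below the pot's top, then advance.

carry_out(
  plan=[
    [[0,0,0,0,0,-0.003,0],[0,0,0,0.006,0.001,0,0],[0,0,0,0.006,0,0,0],[0,0,0,0.004,0,0,0],[0,0,0,0.003,0,0,0],[0,0,0,0.003,0,0,0],[0,0,0,0.003,0,0,0],[0,0,0,0,0,0,0]],
  ],
)

```text
clock: 11.25
ee_pos: [0.459, -0.0182, -0.0183]
tcp_rot: [[0.604, 0.797, 0.0], [0.797, -0.604, 0.0], [0.0, 0.0, -1.0]]
force: [0.5, -0.4, 0.2]
gripper_width: 0.0001
```

```bash
python3 z.py z9
```

```text
11.3 [ 0.45871595 -0.01858685 -0.01833415] [-0.06509737  0.42604989 -0.10697295] rack -0.14027197627923638 0.0006170583757174053
[278 410]
```

View pics/z9.png

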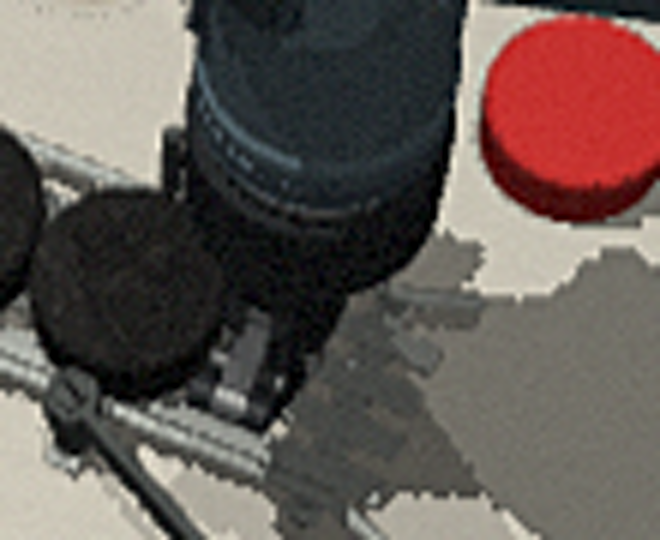

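carry_out(
  plan=[
    [[0,0,0,0.003,0,0,0],[0,0,0,0.003,0,0,0],[0,0,0,0.003,0,0,0],[0,0,0,0.003,0,0,0],[0,0,0,0.003,0,0,0],[0,0,0,0,0,0,0]],
  ],
)

```text
clock: 11.9
ee_pos: [0.4677, -0.0067, -0.0184]
tcp_rot: [[0.605, 0.797, -0.0], [0.797, -0.605, -0.0], [-0.0, -0.0, -1.0]]
force: [-0.0, -0.0, 0.4]
gripper_width: -0.0
```

```bash
python3 look.py 4
```

```text
11.95 [ 0.46764977 -0.00672484 -0.01841071] [-1.14208053 -0.50492271 -0.51537705]
rack -0.1254248591620477 0.0006822537448965549 F along -1.0928772022996547
```

View pics/side4.png

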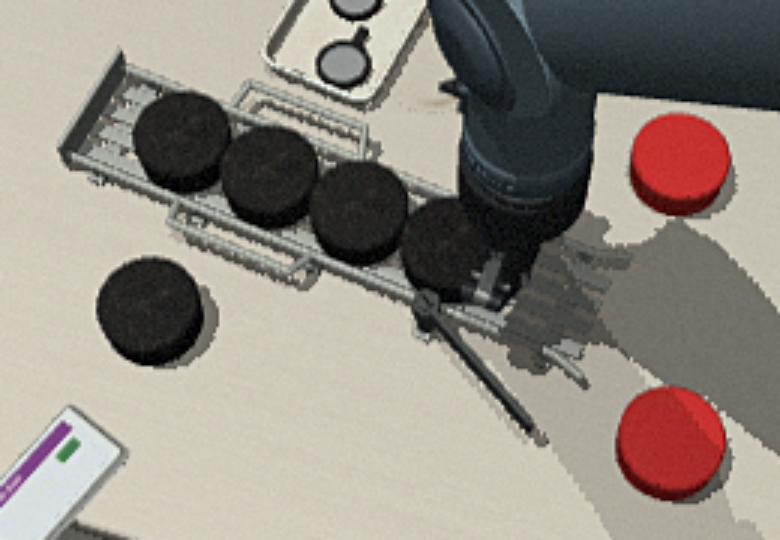

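The row now moves as one train, with pot_1 going from crop (187,143) to (183,140). I keep pushing slowly.

carry_out(
  plan=[
    [[0,0,0,0.003,0,0,0],[0,0,0,0.003,0,0,0],[0,0,0,0.003,0,0,0],[0,0,0,0.003,0,0,0],[0,0,0,0.003,0,0,0],[0,0,0,0.003,0,0,0],[0,0,0,0.003,0,0,0],[0,0,0,0.003,0,0,0]],
  ],
)

```text
clock: 12.75
ee_pos: [0.4823, 0.0125, -0.0183]
tcp_rot: [[0.605, 0.796, -0.0], [0.796, -0.605, 0.0], [0.0, -0.0, -1.0]]
force: [-0.7, -0.8, -0.4]
gripper_width: 0.0003
```

```bash
python3 look.py 5
```

```text
12.8 [ 0.4828709   0.01319562 -0.01821262] [-0.29366436 -0.03638567 -0.29159439]
rack -0.10035939583900877 0.0006181130804590595 F along -0.2066299316678167
```

View pics/side5.png

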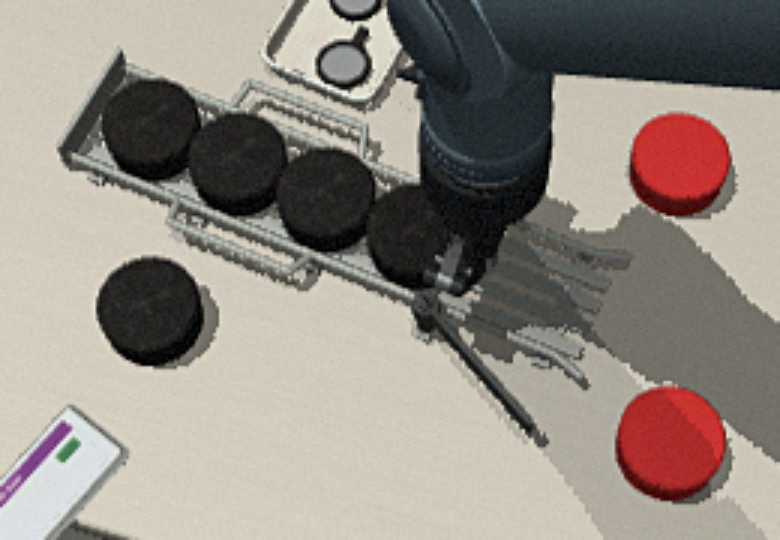

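carry_out(
  plan=[
    [[0,0,0,0.003,0,0,0],[0,0,0,0.003,0,0,0],[0,0,0,0.002,0,0,0],[0,0,0,0.002,0,0,0],[0,0,0,0,0,0,0]],
  ],
)

```text
clock: 13.3
ee_pos: [0.4887, 0.0208, -0.0182]
tcp_rot: [[0.604, 0.797, 0.001], [0.797, -0.604, 0.001], [0.001, 0.0, -1.0]]
force: [-0.0, 0.1, -0.5]
gripper_width: 0.0
```

carry_out(
  plan=[
    [[0,0,0,0.001,0,0,0],[0,0,0,0.001,0,0,0],[0,0,0,0,0,0,0]],
  ],
)

```text
clock: 13.6
ee_pos: [0.4896, 0.0219, -0.0183]
tcp_rot: [[0.605, 0.796, 0.0], [0.796, -0.605, 0.0], [0.0, 0.0, -1.0]]
force: [-0.8, -1.6, 0.3]
gripper_width: -0.0002
```

```bash
python3 look.py 6
```

```text
13.65 [ 0.48961471  0.02186803 -0.01826985] [-0.56400295 -1.85356261  0.54692711]
rack -0.08937614706577907 0.0004968537153818287 F along -1.816657618120343
```

View pics/side6.png

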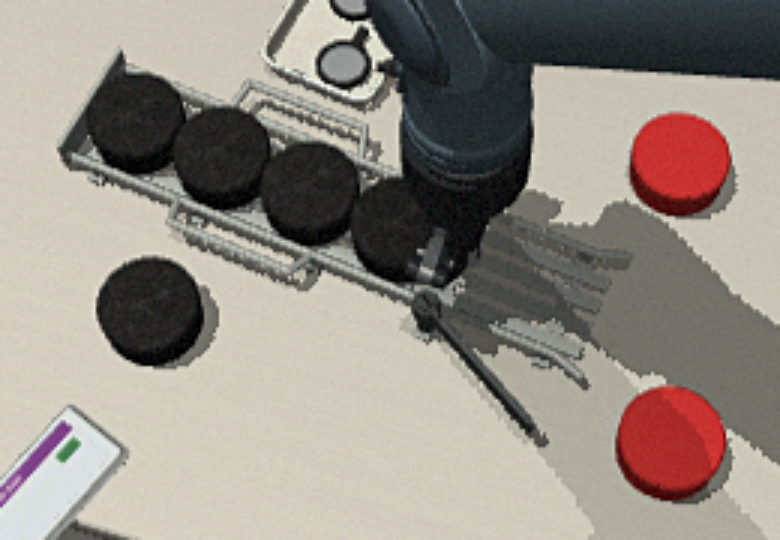

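carry_out(
  plan=[
    [[0,0,0,0.001,0,0,0],[0,0,0,0,0,0,0]],
  ],
)

```text
clock: 13.85
ee_pos: [0.4902, 0.0228, -0.0183]
tcp_rot: [[0.605, 0.796, 0.0], [0.796, -0.605, 0.0], [0.0, 0.0, -1.0]]
force: [-1.0, -1.8, 1.3]
gripper_width: 0.0001
```

carry_out(
  plan=[
    [[0,0,0,0.001,0,0,0],[0,0,0,0,0,0,0]],
  ],
)

```text
clock: 14.05
ee_pos: [0.4906, 0.0233, -0.0184]
tcp_rot: [[0.605, 0.796, -0.0], [0.796, -0.605, -0.0], [-0.0, -0.0, -1.0]]
force: [-0.9, -1.8, 0.2]
gripper_width: -0.0001
```

carry_out(
  plan=[
    [[0,0,0,0.001,0,0,0],[0,0,0,0,0,0,0]],
  ],
)

```text
clock: 14.25
ee_pos: [0.4906, 0.0233, -0.0184]
tcp_rot: [[0.605, 0.796, -0.002], [0.796, -0.605, -0.001], [-0.002, -0.0, -1.0]]
force: [-2.9, -4.7, 3.1]
gripper_width: -0.0002
```

Movement stopped and the force rose to about 5.5 N, so the row is at the stop. I back off and check.

carry_out(
  plan=[
    [[0,0,0,0,0,0,0],[0,0,0,0,0,0,0],[0,0,0,-0.003,0,0,0],[0,0,0,-0.01,0,0,0],[0,0,0,-0.02,0,0,0],[0,0,0,-0.03,0,0,0],[0,0,0,-0.03,0,-0.02,0],[0,0,0,-0.03,0,-0.04,0]],
  ],
)

```text
clock: 15.05
ee_pos: [0.4136, -0.0735, 0.04]
tcp_rot: [[0.604, 0.797, -0.005], [0.797, -0.604, 0.003], [-0.0, -0.006, -1.0]]
force: [0.4, -1.5, 1.1]
gripper_width: 0.0002
```

carry_out(
  plan=[
    [[0,0,0,-0.02,0,-0.04,0],[0,0,0,-0.02,0,-0.02,0],[0,0,0,0,0,0,0],[0,0,0,0,0,0,0]],
  ],
)

```text
clock: 15.45
ee_pos: [0.3933, -0.1057, 0.1019]
tcp_rot: [[0.605, 0.796, 0.002], [0.796, -0.605, -0.001], [0.001, 0.002, -1.0]]
force: [0.6, 0.6, -0.4]
gripper_width: 0.0
```

```bash
python3 look.py 7
python3 - <<'E'
from station import manip
from h import *
T=manip.snapshot("top"); cv2.imwrite("pics/top7.png",T["frame"][:,:,::-1])
S=cv2.imread("pics/side7.png")
g=cv2.resize(T["frame"][150:380,150:370],None,fx=3,fy=3,interpolation=cv2.INTER_CUBIC)
m=((g.max(2)<50)*255).astype(np.uint8)
c=cv2.HoughCircles(cv2.GaussianBlur(m,(5,5),0),cv2.HOUGH_GRADIENT,1,60,param1=100,param2=12,minRadius=46,maxRadius=58)[0]
U=np.array([.605,.796]);V=np.array([-.796,.605])
for x,y,r in c:
    p=ray(T,((x+.5)/3+149.5,(y+.5)/3+149.5),.041);print((x,y,r),p.round(4),U@p[:2]-.403,V@p[:2]+.377)
E
```

```text
15.5 [ 0.39275703 -0.10485114  0.1011641 ] [-0.353669    0.45929463 -1.13584002]
rack -0.24884350449066628 0.0009304599840045391 F along 0.15162878447742317
(np.float32(127.5), np.float32(349.5), np.float32(49.6)) [0.4982 0.2242 0.041 ] 0.07687872927331424 0.11604678836431964
(np.float32(388.5), np.float32(315.5), np.float32(50.0)) [0.5154 0.0578 0.041 ] -0.0451842513122373 0.0016831221846317912
(np.float32(306.5), np.float32(257.5), np.float32(50.5)) [0.554  0.1094 0.041 ] 0.019216804470116144 0.0022331340972321367
(np.float32(223.5), np.float32(199.5), np.float32(52.9)) [0.5927 0.1619 0.041 ] 0.08442219674994772 0.003159677706782771
(np.float32(143.5), np.float32(139.5), np.float32(54.1)) [0.6328 0.2127 0.041 ] 0.14912941190212425 0.0019245014802192761
(np.float32(353.5), np.float32(90.5), np.float32(56.3)) [0.6613 0.0771 0.041 ] 0.058484309591885386 -0.10275731372531982
```

View pics/side7.png

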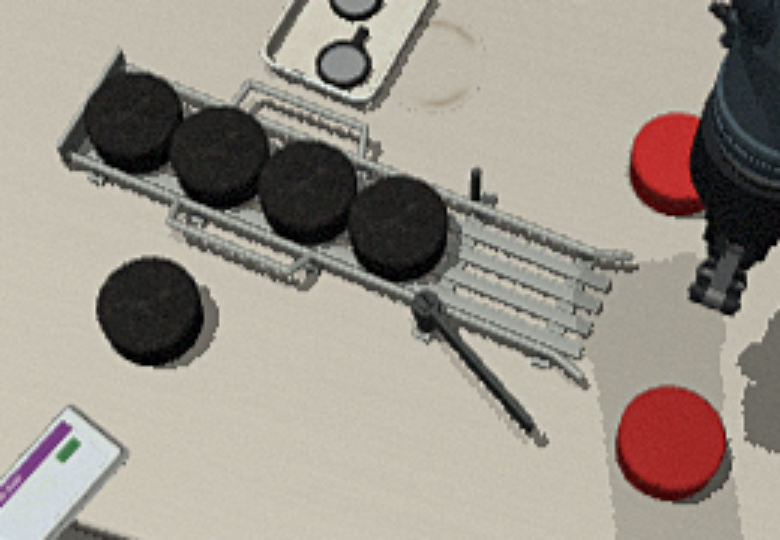

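View pics/top7.png

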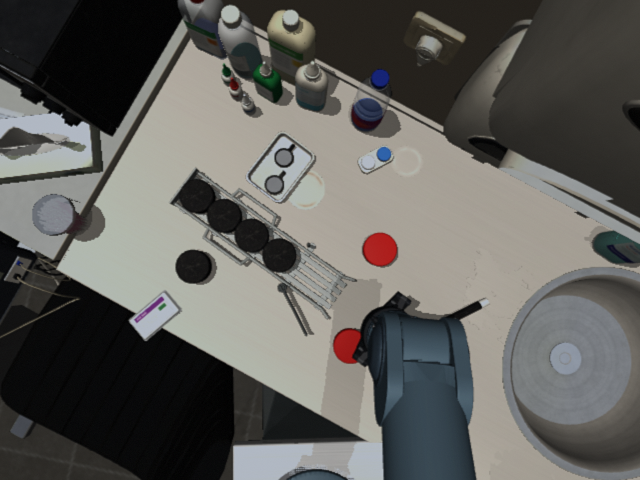

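The row is home: pots at rack x ≈ 0.149, 0.084, 0.019 and −0.045 by camera (±3 mm), closed up, and the spare unmoved. Next is the keeper, pushed from its front-outer side around the arc. I work out the path relative to the measured pivot.

```bash
cat > path.py <<'E'
from station import manip
from h import *
s=manip.state();p=np.array(s["ee_pos"]);U=np.array([.605,.796]);V=np.array([-.796,.605]);P=np.array([.4564,.0526])
d=p[:2]-P; cur=np.array([U@d,V@d]); print("rel now",(cur*1000).round(1),"z",p[2])
def fin(th,r=.065,c=0):
    t=np.radians(th);n=np.array([-np.sin(t),np.cos(t)]);sp=.011*abs(n[0])+.0145*abs(n[1])+.0025+c
    return r*np.array([np.cos(t),np.sin(t)])-n*sp
prev=cur
for th,c in [(140,.025)]+[(a,0) for a in range(140,271,5)]:
    q=fin(th,c=c); w=P+U*q[0]+V*q[1]; e=q-prev
    print(th,"rel",(q*1000).round(0),"R",np.hypot(*w).round(3),"tool shift",(e[0]*1000).round(1),(-e[1]*1000).round(1)); prev=q
E
python3 path.py
```

```text
rel now [-163.7  -44.1] z 0.10070905736239796
140 rel [-20.  77.] R 0.392 tool shift 143.2 -120.8
140 rel [-37.  58.] R 0.393 tool shift -16.1 19.2
145 rel [-41.  54.] R 0.392 tool shift -4.9 3.4
150 rel [-46.  50.] R 0.391 tool shift -4.6 3.9
155 rel [-50.  46.] R 0.392 tool shift -4.3 4.4
160 rel [-54.  41.] R 0.392 tool shift -3.9 4.9
165 rel [-58.  36.] R 0.394 tool shift -3.5 5.4
170 rel [-61.  30.] R 0.397 tool shift -3.0 5.8
175 rel [-63.  24.] R 0.4 tool shift -2.4 6.2
180 rel [-65.  17.] R 0.404 tool shift -1.8 6.5
185 rel [-66.  12.] R 0.407 tool shift -1.3 4.8
190 rel [-67.   7.] R 0.41 tool shift -0.9 5.1
195 rel [-68.   2.] R 0.414 tool shift -0.5 5.2
200 rel [-68.  -4.] R 0.418 tool shift -0.1 5.4
205 rel [-67.  -9.] R 0.423 tool shift 0.4 5.5
210 rel [-67. -15.] R 0.428 tool shift 0.9 5.6
215 rel [-65. -20.] R 0.433 tool shift 1.5 5.6
220 rel [-63. -26.] R 0.439 tool shift 2.0 5.6
225 rel [-60. -31.] R 0.445 tool shift 2.6 5.5
230 rel [-57. -37.] R 0.451 tool shift 3.2 5.3
235 rel [-54. -42.] R 0.458 tool shift 3.8 5.1
240 rel [-49. -47.] R 0.464 tool shift 4.3 4.8
245 rel [-44. -51.] R 0.47 tool shift 4.9 4.4
250 rel [-39. -55.] R 0.477 tool shift 5.4 3.9
255 rel [-33. -58.] R 0.483 tool shift 5.8 3.4
260 rel [-27. -61.] R 0.489 tool shift 6.2 2.8
265 rel [-20. -63.] R 0.495 tool shift 6.6 2.2
270 rel [-14. -65.] R 0.5 tool shift 6.8 1.5
```

carry_out(
  plan=[
    [[0,0,0,0.028,-0.024,0,0],[0,0,0,0.028,-0.024,0,0],[0,0,0,0.028,-0.024,0,0],[0,0,0,0.028,-0.024,0,0],[0,0,0,0.028,-0.024,0,0],[0,0,0,0.003,-0.001,0.02,0],[0,0,0,0,0,0,0],[0,0,0,0,0,0,0]],
  ],
)

```text
clock: 16.35
ee_pos: [0.3813, 0.082, 0.0805]
tcp_rot: [[0.603, 0.798, -0.004], [0.798, -0.603, 0.001], [-0.002, -0.004, -1.0]]
force: [0.2, -0.9, -0.1]
gripper_width: -0.0001
```

```bash
python3 path.py | head -2; python3 look.py 8
python3 - <<'E'
from station import manip
print(manip.state()["tcp_rot"])
E
```

```text
rel now [-22.   77.6] z 0.08053598175068362
140 rel [-20.  77.] R 0.392 tool shift 1.6 0.8
16.4 [0.38208451 0.08145797 0.08109931] [ 0.59747986 -0.08096742  0.15770045]
rack -0.10699832464453318 0.12214280244189629 F along 0.2970252433168278
[[ 6.04610101e-01  7.96518429e-01 -2.24021527e-03]
 [ 7.96521110e-01 -6.04610405e-01  6.15374596e-04]
 [-8.64300253e-04 -2.15644045e-03 -9.99997301e-01]]
```

View pics/side8.png

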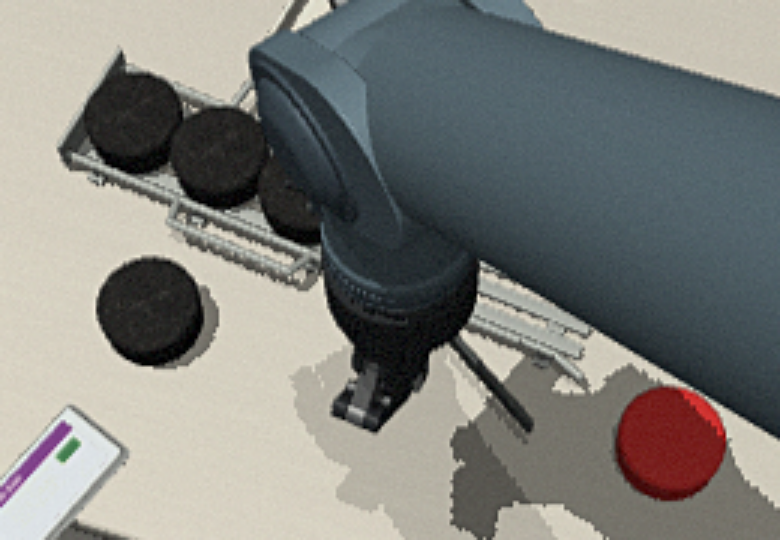

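The finger is on the keeper's outer-front side, at crop (360,400), with the bar's tip at (530,428) and clear. I descend to bar height: reported −5 mm, true 25 to 35 mm.

carry_out(
  plan=[
    [[0,0,0,0,0,0.02,0],[0,0,0,0,0,0.02,0],[0,0,0,0,0,0.02,0],[0,0,0,0,0,0.015,0],[0,0,0,0,0,0.008,0],[0,0,0,0,0,0.003,0],[0,0,0,0,0,0,0]],
  ],
)

```text
clock: 17.1
ee_pos: [0.3832, 0.0812, -0.0042]
tcp_rot: [[0.605, 0.796, 0.0], [0.796, -0.605, -0.0], [0.0, 0.0, -1.0]]
force: [0.6, 0.2, -0.3]
gripper_width: -0.0001
```

carry_out(
  plan=[
    [[0,0,0,-0.007,0.01,0,0],[0,0,0,-0.006,0.007,0,0],[0,0,0,-0.005,0.0035,0,0],[0,0,0,-0.0045,0.004,0,0],[0,0,0,-0.0045,0.0045,0,0],[0,0,0,-0.004,0.005,0,0],[0,0,0,-0.0035,0.0055,0,0],[0,0,0,-0.003,0.006,0,0]],
  ],
)

```text
clock: 17.9
ee_pos: [0.3966, 0.0239, -0.0043]
tcp_rot: [[0.604, 0.797, 0.0], [0.797, -0.604, 0.0], [0.0, -0.0, -1.0]]
force: [-0.4, 1.2, 0.9]
gripper_width: -0.0002
```

```bash
python3 path.py | head -1; python3 look.py 9
```

```text
rel now [-59.   30.2] z -0.00427332832654511
17.95 [ 0.39725367  0.02268488 -0.00425476] [ 0.82922268 -0.35769965  0.30691132]
rack -0.1446043689256699 0.07451043189594808 F along 0.2169508013205355
```

View pics/side9.png

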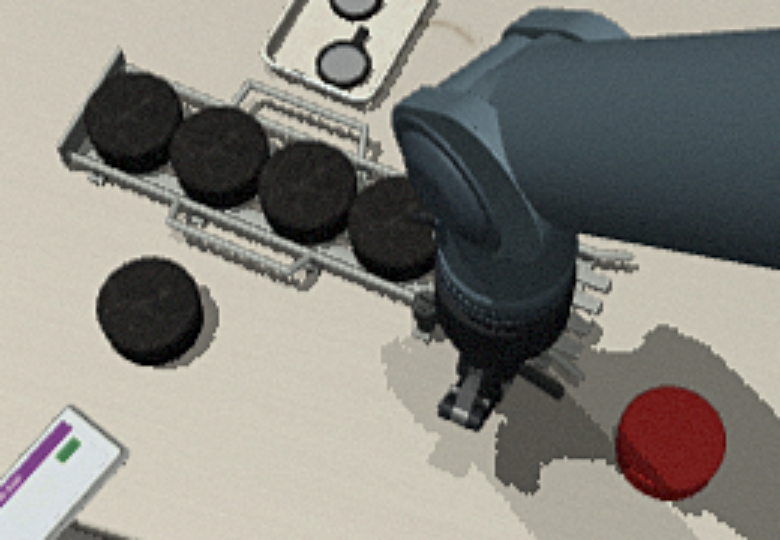

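The bar is swinging, its tip now at crop (560,390) instead of (535,435). I follow the arc.

carry_out(
  plan=[
    [[0,0,0,-0.003,0.006,0,0],[0,0,0,-0.0025,0.0065,0,0],[0,0,0,-0.0015,0.005,0,0],[0,0,0,-0.001,0.005,0,0],[0,0,0,-0.0005,0.005,0,0],[0,0,0,0,0.0055,0,0],[0,0,0,0.0005,0.0055,0,0],[0,0,0,0.001,0.0055,0,0]],
  ],
)

```text
clock: 18.75
ee_pos: [0.4274, -0.0084, -0.0044]
tcp_rot: [[0.605, 0.796, -0.0], [0.796, -0.605, -0.0], [-0.0, -0.0, -1.0]]
force: [0.1, 0.2, 0.7]
gripper_width: -0.0001
```

```bash
python3 path.py | head -1; python3 look.py 10
```

```text
rel now [-66.1 -13.8] z -0.004384105260872136
18.8 [ 0.42877575 -0.00880251 -0.00415603] [0.51691046 0.34605841 0.61250172]
rack -0.1505974694771236 0.03036898464285409 F along 0.5881933279167479
```

View pics/side10.png

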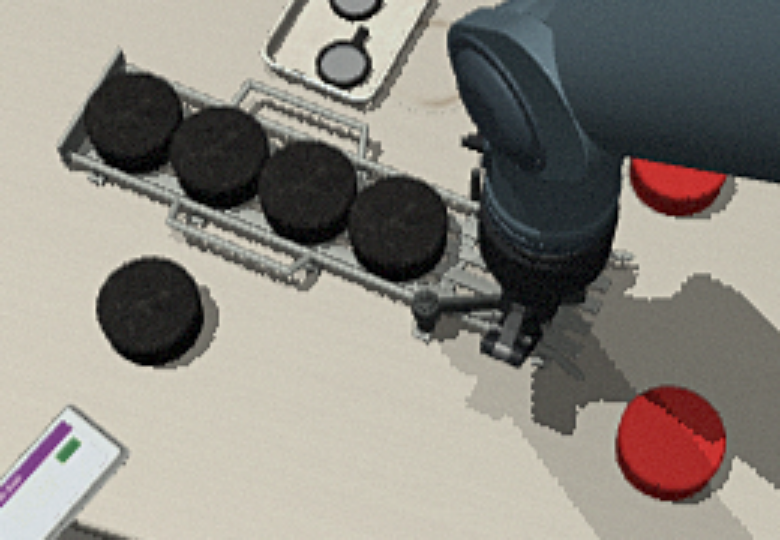

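The bar now points across the near rod at about 210°, with the finger behind it. I continue.

carry_out(
  plan=[
    [[0,0,0,0.0015,0.0055,0,0],[0,0,0,0.002,0.0055,0,0],[0,0,0,0.0025,0.0055,0,0],[0,0,0,0.003,0.0055,0,0],[0,0,0,0.004,0.005,0,0],[0,0,0,0.0045,0.005,0,0],[0,0,0,0.005,0.0045,0,0],[0,0,0,0.0055,0.004,0,0]],
  ],
)

```text
clock: 19.6
ee_pos: [0.4768, -0.0102, -0.0044]
tcp_rot: [[0.605, 0.796, -0.0], [0.796, -0.605, -0.0], [-0.0, -0.0, -1.0]]
force: [-0.8, -0.1, 0.6]
gripper_width: 0.0003
```

```bash
python3 path.py | head -1; python3 look.py 11
```

```text
rel now [-37.6 -54.3] z -0.004402191135256701
19.65 [ 0.47856339 -0.00956631 -0.00403038] [1.10077691 0.74817462 0.64097066]
rack -0.12108393441557552 -0.009724076917506819 F along 1.261517026028743
```

View pics/side11.png

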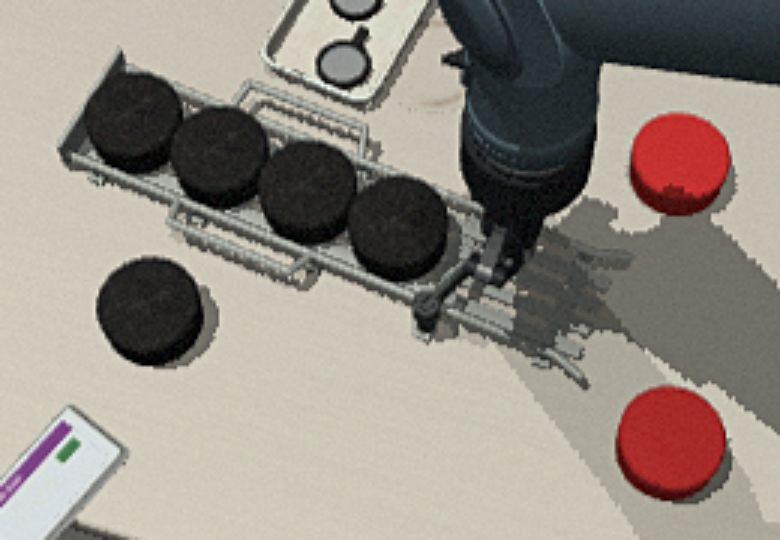

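carry_out(
  plan=[
    [[0,0,0,0.005,0.003,0,0],[0,0,0,0.005,0.002,0,0],[0,0,0,0.004,0.001,0,0],[0,0,0,0.003,0.001,0,0],[0,0,0,0,0,0,0]],
  ],
)

```text
clock: 20.15
ee_pos: [0.493, -0.0004, -0.0042]
tcp_rot: [[0.604, 0.797, 0.001], [0.797, -0.604, 0.0], [0.001, 0.001, -1.0]]
force: [-0.3, 0.5, 0.3]
gripper_width: 0.0002
```

carry_out(
  plan=[
    [[0,0,0,0.002,0,0,0],[0,0,0,0.002,0,0,0],[0,0,0,0,0,0,0]],
  ],
)

```text
clock: 20.45
ee_pos: [0.495, 0.0024, -0.0042]
tcp_rot: [[0.605, 0.796, 0.001], [0.796, -0.605, 0.0], [0.0, 0.0, -1.0]]
force: [-0.0, -0.6, -0.8]
gripper_width: -0.0001
```

```bash
python3 path.py | head -1; python3 look.py 12
```

```text
rel now [-16.6 -61.1] z -0.004166333521939618
20.5 [ 0.49488352  0.00237631 -0.00422245] [ 0.15144208 -0.34181047  0.06695807]
rack -0.10170392703255465 -0.015489610300856826 F along -0.18045867604647606
```

View pics/side12.png

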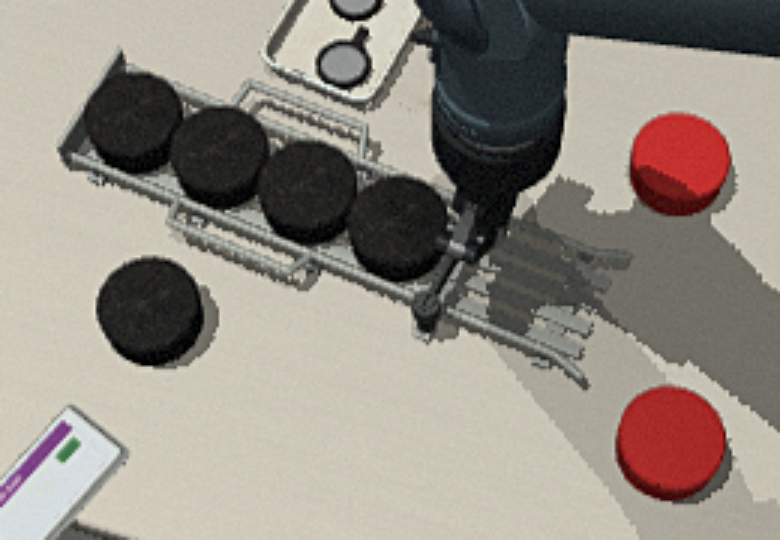

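Nearly shut. I make 1 mm steps until the force rises at the rest pin.

carry_out(
  plan=[
    [[0,0,0,0.001,0,0,0],[0,0,0,0.001,0,0,0],[0,0,0,0,0,0,0]],
  ],
)

```text
clock: 20.8
ee_pos: [0.496, 0.0039, -0.0043]
tcp_rot: [[0.605, 0.796, 0.0], [0.796, -0.605, 0.0], [0.0, 0.0, -1.0]]
force: [0.6, -1.0, 0.1]
gripper_width: 0.0001
```

carry_out(
  plan=[
    [[0,0,0,0.001,0,0,0],[0,0,0,0.001,0,0,0],[0,0,0,0,0,0,0]],
  ],
)

```text
clock: 21.1
ee_pos: [0.497, 0.0052, -0.0043]
tcp_rot: [[0.605, 0.796, -0.0], [0.796, -0.605, -0.0], [-0.001, -0.0, -1.0]]
force: [-1.1, -0.5, 0.6]
gripper_width: -0.0
```

carry_out(
  plan=[
    [[0,0,0,0.001,0,0,0],[0,0,0,0,0,0,0],[0,0,0,0,0,0,0]],
  ],
)

```text
clock: 21.4
ee_pos: [0.4969, 0.0052, -0.0044]
tcp_rot: [[0.605, 0.796, -0.002], [0.796, -0.605, -0.001], [-0.002, -0.0, -1.0]]
force: [-1.3, -2.8, 3.1]
gripper_width: 0.0001
```

Movement has stopped and the force is rising. I make one more firm step and back away.

carry_out(
  plan=[
    [[0,0,0,0.001,0,0,0],[0,0,0,0,0,0,0],[0,0,0,0,0,0,0]],
  ],
)

```text
clock: 21.7
ee_pos: [0.497, 0.0052, -0.0045]
tcp_rot: [[0.606, 0.796, -0.003], [0.796, -0.606, -0.003], [-0.004, -0.001, -1.0]]
force: [-3.2, -3.4, 4.8]
gripper_width: -0.0002
```

carry_out(
  plan=[
    [[0,0,0,-0.004,0,0,0],[0,0,0,-0.01,0,0,0],[0,0,0,-0.02,0,0,0],[0,0,0,-0.03,0,-0.01,0],[0,0,0,-0.03,0,-0.03,0],[0,0,0,-0.03,0,-0.04,0],[0,0,0,-0.03,0,-0.03,0],[0,0,0,0,0,0,0]],
  ],
)

```text
clock: 22.5
ee_pos: [0.4063, -0.1204, 0.109]
tcp_rot: [[0.61, 0.792, 0.007], [0.792, -0.61, -0.006], [-0.001, 0.009, -1.0]]
force: [0.1, 0.5, -0.2]
gripper_width: -0.0003
```

```bash
python3 look.py 13
python3 - <<'E'
from station import manip
from h import *
T=manip.snapshot("top"); f=T["frame"][150:350,130:390];cv2.imwrite("pics/top13.png",cv2.resize(f,None,fx=3,fy=3,interpolation=cv2.INTER_CUBIC)[:,:,::-1])
g=cv2.resize(T["frame"][150:380,150:370],None,fx=3,fy=3,interpolation=cv2.INTER_CUBIC)
m=((g.max(2)<50)*255).astype(np.uint8)
c=cv2.HoughCircles(cv2.GaussianBlur(m,(5,5),0),cv2.HOUGH_GRADIENT,1,60,param1=100,param2=12,minRadius=46,maxRadius=58)[0]
U=np.array([.605,.796]);V=np.array([-.796,.605])
for x,y,r in c:
    p=ray(T,((x+.5)/3+149.5,(y+.5)/3+149.5),.041);print((x,y,r),(U@p[:2]-.403).round(4),(V@p[:2]+.377).round(4))
E
```

```text
22.55 [ 0.40618005 -0.11807484  0.10743394] [-0.23089892  1.73906595 -0.02249618]
rack -0.251248638891435 -0.0177545999838421 F along 1.2446026439383668
(np.float32(387.5), np.float32(316.5), np.float32(51.4)) -0.045 0.0026
(np.float32(129.5), np.float32(350.5), np.float32(50.8)) 0.0755 0.1158
(np.float32(306.5), np.float32(257.5), np.float32(51.6)) 0.0192 0.0022
(np.float32(223.5), np.float32(199.5), np.float32(52.9)) 0.0844 0.0032
(np.float32(138.5), np.float32(138.5), np.float32(50.7)) 0.1521 0.0033
(np.float32(350.5), np.float32(89.5), np.float32(50.8)) 0.0604 -0.1022
```

View pics/side13.png

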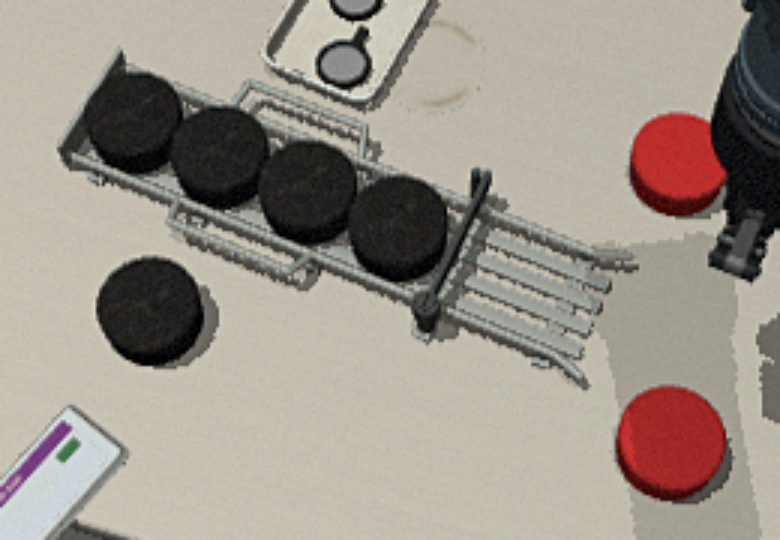

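View pics/top13.png

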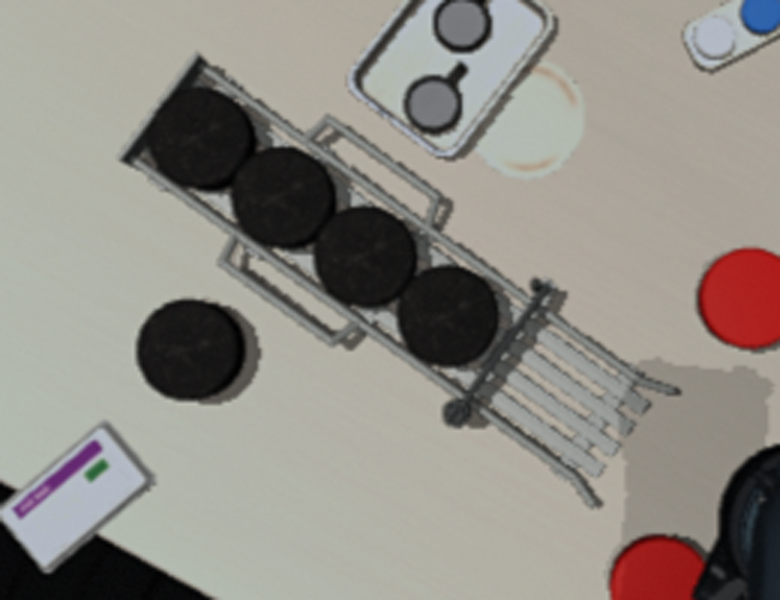

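The keeper lies across the lane against the rest pin, at top crop (540,287). The row is home, there is a gap between bar and pot_4, and the hand is clear.

carry_out(
  plan=[
    [[0,0,0,0,0,-0.02,0],[0,0,0,0,0,0,0],[0,0,0,0,0,0,0]],
  ],
)

```text
clock: 22.9
ee_pos: [0.4054, -0.1142, 0.1247]
tcp_rot: [[0.603, 0.798, -0.0], [0.798, -0.603, 0.001], [0.001, -0.001, -1.0]]
force: [-0.1, 0.3, 0.9]
gripper_width: 0.0001
```

Run:
```python
from station import manip
print(manip.sign_off())
```

```text
the job is handed in; nothing more can be done
None
```

The four pots stand home against the end stop, the keeper bar is shut up to its rest pin, and the hand is clear. I handed the job in at 22.9 s; no verdict was reported.

- **Row:** I pushed only on the last pot, at 3 mm per step or less, until movement stopped and the force rose to about 5.5 N. The last camera check put the pots at rack x ≈ 0.152, 0.084, 0.019 and −0.045 m. That is within about 2 mm of home, inside the camera's ±3 mm.
- **Keeper:** I swung it round its arc from the outer side until it stopped against the pin at about 5 N. The last pictures show it across the lane against the pin, with a gap to the last pot.
- **Bystanders:** In the last pictures the spare pot, tray, lenses and eye pad are where they were. The lens case and penlight were not measured again after the move.
- **Disagreement:** The real fingertip sat at least 29 mm higher than the reported TCP height. My first push therefore passed over pot_4 without moving it or showing any force. I found this by camera and by probing down in the empty lane, and corrected for it. The exact offset was not measured.

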